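Load a domed piston into the rotary parts washer

ROBOT

A 6-joint arm with a two-finger parallel gripper is mounted at the origin on the work surface. World frame = base frame: x ahead of the robot, y to its left, z up, the work surface at z = 0. Lengths are in m, angles in rad, forces in N, time in s.
With the tool pointing down it reaches from about 0.35 to 0.775 m from the base axis. Payload 7.3 kg.
Tool frame: the origin (TCP) lies at the very end of the fingers, on their centre line; the grasp point (between the pads) lies 19 mm behind it (pinch_z is the distance from the TCP to the grasp point, in m); z points along the fingers, y is the line along which they close (so a half turn about z gives the same grasp; the last joint's range is limited). The gripper opens to 92 mm and grips with 3 to 60 N. Pads are 19 mm wide; open, the fingers measure 130 mm over their backs; the gripper's body (75 mm by 190 mm) begins 47 mm behind the grasp point.
Start: joints at [1.12, 0.342, 1.524, -0, 1.275, -0.146], TCP at [0.158, 0.501, 0.227] pointing down, gripper open.
Joint ranges: [-2.53, 2.53], [-0.77, 2.02], [0.04, 2.7], [-1, 4.14], [0.28, 2.66], [-3.11, 3.11]. Speed limits (rad/s): [2.57, 2.57, 3.14, 3.14, 3.14, 3.14].

INTERFACE

Orientations are given as [roll, pitch, yaw] about the fixed x, y, z axes, in that order (R = Rz(yaw) Ry(pitch) Rx(roll)).
In Python, from cell import * gives the robot as it stands.
- The arm moves only by the tool arm_command, never from a script. Its arguments are lists of equal length, an entry for each row: "fingers": the gripper command: -1 is fully open, 1 is shut, values between are in proportion; "travel": the shift along the tool's x, y, z in m, a list of three; "dr": the turn, a rotation vector about the tool's x, y, z in degrees, a list of three. In form: {"fingers": [fingers, ...], "travel": [[x, y, z], ...], "dr": [[wx, wy, wz], ...]}. A call has 1 to 8 rows; each row is the pose to reach, as a shift and turn from the pose commanded when the call began, along the tool's axes at that moment; what a row does not reach only later rows make up. A row lasts 1/12 s, in which the tool goes at most 41.7 mm and 7.16 degrees, less where a joint would pass 70% of its speed; a pose out of reach is approached as far as the arm can. A call with a gripper value outside its range is refused whole. The fingers move at their own pace and stop on an object; "squeeze" is the grip in N (left out, the last holds). Time passes only in rows, so rows that repeat a pose let the fingers close. It gives the time, the measured TCP pose, the force, the opening and the grip force at its end, in the units of the state.
- observe(): the state, without advancing time (a new reading comes with each control period).
- read_camera(name): name is "scene" or "top" or "wrist"; returns a dict with "color" (400x640x3 uint8, blue, green, red), "z_map" (400x640 float32, m along the optical axis (not along the pixel's ray), 0 where there is no reading), "fx", "fy", "cx", "cy" (pixels), "R" (3x3) and "t" (3): a world point X has camera coordinates R X + t. Camera axes: x right, y down, z forward; pixel columns grow to the right and rows downward; lengths in m; the calibration is good to about 2 mm. The wrist camera is an equidistant fisheye: a pixel r from the principal point sees the ray r / f radians off the axis. A picture is of the moment at which its call begins.
- hand_in(): hands the job in; it is judged then, once.
The state is a dict: "time": time; "qpos": joint angles; "qvel": joint speeds; "joint_efforts": joint torques, N m; "tool_pos": TCP position; "tool_rot": TCP orientation; "contact_force": force on the tool from outside, world axes, zero at the start; "torque": the same for the moment, N m; "opening": finger opening in m; "grip_force": force on a finger pad.
Only numpy, scipy, OpenCV 4.12 (cv2) and the standard library are available. Lean on these libraries where they do the work, as an engineer would, in place of code of your own. Each camera call takes 0.05 s, during which the arm holds its last target. There are 200 camera calls.

TASK

Turn the washer's carousel by its black handle until the empty pot clicks into the detent at the loading station, the dark block on the washer's base. Then take the round-ended piston from its saddle and lower it gently into that empty pot: set it down softly on the sprung cushion inside, without dropping it or pressing it hard, and let go, leaving the carousel in its detent. Leave the flat-ended spool in its saddle and do not shift the white tub or the bottle.

Things in the scene. Friction and masses are not known exactly. Their poses are not given: they have to be found in the camera images.
- washer: Fixed rotary parts washer: grey round base 370 mm across under an aluminium carousel with three deep steel pots, rims 172 mm above the bench, centres 92 mm from the axis; two are full of pistons, one is empty. Origin: on the carousel's vertical axis at bench height. Its -x axis points to the loading station: a dark block 62 mm high, 194 to 230 mm from the axis, with the detent's plunger.
- carousel (a joint): Carousel angle, rad, anticlockwise from above. 0: empty pot in the detent at the loading station (other detents +-2.09, stops +-2.4). Starts between 0.7 and 1.85, so must be turned clockwise. Drags lightly (0.12 N m) and stays where left. The sprung plunger drops between two rim bumps: 10 to 15 N at the handle to get in; it centres the carousel if released within 0.06 rad.
- handle_top (a point): Centre of the top of the carousel's handle: an upright black round grip, 24 mm in diameter, 75 mm tall below this point, its top 222 mm above the bench, 155 mm from the carousel's axis, 60 degrees clockwise (from above) of the empty pot. Fixed to the carousel; a round grip that may turn between the fingers. Free all round above the pot rims.
- pot_mouth (a point): Centre of the empty pot's mouth at rim height, z up. Pot 148 mm across, inside 140 mm. In it a black cushion plate, 132 mm across, on soft springs (900 N/m, 8 mm travel, then rigid) stands on a false bottom set to another height each time: the plate's top is 46 to 84 mm below the rim, not measured, to be found by touch. The piston's weight sinks it 2 to 5 mm.
- piston: Piston to load: aluminium, 46 mm diameter, 106 mm long, hemispherical ends, two thin black bands, 0.25 to 0.42 kg. Origin: its centre; x along its length. Lies level in one of two alike saddles, centre 55 mm above the bench. The saddle's grey V-supports are 22 to 28 mm either side of its middle, reach up to 12 mm below its axis, 27 mm to each side: grasp its middle from above.
- spool: A flat-ended spool, not to be used: aluminium, 46 mm in diameter and 70 mm long, with a 22 mm steel stem showing at each end, 110 mm in all, lying in the other saddle. Origin: its centre; x axis along its length.
- tub: White tub, 72 mm across, 65 mm tall, standing. Origin: centre of its underside.
- bottle: White bottle with a black cap, 68 mm across, 190 mm tall, standing. Origin: centre of its underside.
Not all that is in view belongs to the job. Leave any turquoise look-alike of the piston alone.

How it is judged:
By the outcome, as a careful person would: the job done as asked, in the order asked, and still so for the second after the job is handed in, with the robot touching nothing.
It also fails if it takes over 62 s, if anything falls off the work surface, if the arm or the gripper's body presses on something with over 40 N, if the wrist force passes 120 N, or if a joint passes its speed limit or range.

## Working session

There is one attempt and no reset: what is moved stays moved. The work goes in short steps, Python scripts to look and compute and a tool call to move; the robot and the scene stay as the last step left them, time stands still between calls to the robot, and variables do not carry over. Pictures are saved under pics/ and viewed, at most 10 in all, crops included, and the job is handed in when it is done.

Besides the shell and the picture viewer there is one more tool, called as name(argument=value, ...) on one line, values as JSON. arm_command: Moves the arm, as the interface text tells. Its arguments: {"type":"object","properties":{"fingers":{"type":"array","items":{"type":"number"}},"travel":{"type":"array","items":{"type":"array","items":{"type":"number"}}},"dr":{"type":"array","items":{"type":"array","items":{"type":"number"}}},"squeeze":{"type":"number"}},"required":["fingers","travel","dr"]}

```bash
mkdir -p pics; ls; cat > h.py <<'E'
from cell import *
import numpy as np, cv2
def cloud(c):
    z=c["z_map"]; v,u=np.mgrid[0:400,0:640]
    P=np.stack([(u-c["cx"])/c["fx"]*z,(v-c["cy"])/c["fy"]*z,z],-1)
    W=(P-np.asarray(c["t"]))@np.asarray(c["R"]); W[z==0]=np.nan
    return W
E
python3 - <<'E'
from h import *
for n in ("scene","top"):
    c=read_camera(n); cv2.imwrite(f"pics/{n}0.png",c["color"]); np.save(f"{n}0.npy",cloud(c)); np.save(f"{n}0c.npy",c["color"])
o=observe(); print(o)
E
```

```text
pics
{'time': 0.1, 'qpos': array([ 1.12001635e+00,  3.42694771e-01,  1.52490346e+00, -9.58823495e-06,
        1.27541482e+00, -1.45983906e-01]), 'qvel': array([ 8.85669794e-06, -1.73052579e-03, -5.43246031e-04,  4.33957219e-04,
        1.49108256e-03,  2.03154926e-03]), 'joint_efforts': array([ 2.62125206e-03, -4.32011998e+01, -2.44695622e+01,  7.21560745e-02,
        5.26500132e-02, -6.22487005e-05]), 'tool_pos': array([0.1573668 , 0.50048263, 0.2260991 ]), 'tool_rot': array([-3.14018603e+00, -1.97548099e-04,  2.83679924e+00]), 'contact_force': array([ 0.51498591, -1.01899053, -0.52834094]), 'torque': array([-0.00528972,  0.00352212,  0.05011949]), 'grip_force': 0.0, 'opening': 0.09181676963561136}
```

View pics/top0.png

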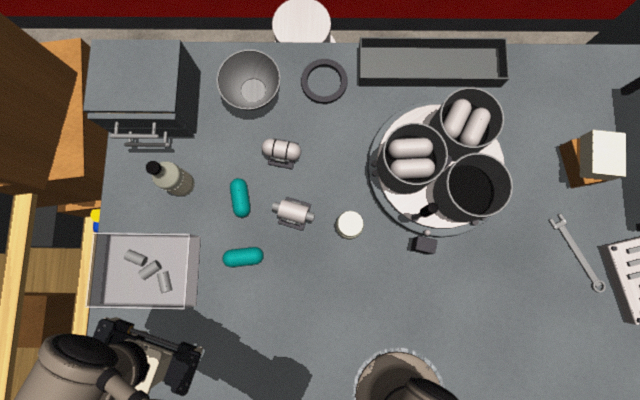

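View pics/scene0.png

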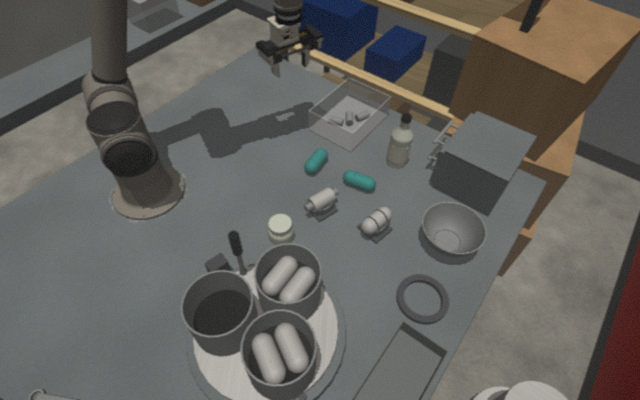

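The top view shows these objects:
- Piston candidates: the banded round-ended part at (281,150), the spool at (293,211), which is flat with stems, and turquoise look-alikes at (240,198) and (243,256). I choose (281,150).
- Washer: the empty pot is at (473,187), the station block at (424,244), and the handle near (425,210).
- Obstacles: the tub is at (350,224) and the bottle at (172,178).

```bash
python3 - <<'E'
from h import *
W=np.load("top0.npy"); C=np.load("top0c.npy")
for u,v in [(281,150),(293,211),(350,224),(473,187),(424,244),(427,210),(405,216),(414,130),(470,95),(600,150)]: print((u,v),W[v,u].round(3))
import scipy.optimize as so
def circ(P):
    f=lambda p:np.hypot(P[:,0]-p[0],P[:,1]-p[1])-p[2]
    r=so.least_squares(f,[*np.median(P,0)[:2],.07],loss="soft_l1",f_scale=.003); return r.x.round(4)
z=W[...,2]; v,u=np.mgrid[0:400,0:640]
# pot rims
m=(z>.166)&(z<.178)
for nm,(cu,cv) in dict(empty=(473,187),p2=(414,155),p3=(470,120)).items():
    mm=m&(np.hypot(u-cu,v-cv)<40); 
    P=W[mm]; print(nm,circ(P),len(P))
# handle
m=(z>.19)&(z<.24)&(np.hypot(u-427,v-210)<45); P=W[m]; print("handle",len(P),P.mean(0).round(4) if len(P) else 0, P.max(0),P.min(0))
# block
m=(z>.055)&(z<.067)&(np.hypot(u-424,v-244)<25);P=W[m];print("block",len(P),np.median(P,0),P.min(0),P.max(0))
# base disc outer at low z
# piston / spool
for nm,(cu,cv) in dict(piston=(281,150),spool=(293,211)).items():
    m=(z>.05)&(z<.09)&(np.hypot(u-cu,v-cv)<28);P=W[m]
    c=(P.max(0)+P.min(0))/2; e=np.linalg.eigh(np.cov((P-P.mean(0))[:,:2].T)); a=e[1][:,1]; s=(P[:,:2]-P[:,:2].mean(0))@a
    print(nm,len(P),P.mean(0).round(4),P[:,2].max(),"axis",np.degrees(np.arctan2(a[1],a[0])).round(1),s.min(),s.max())
for s,(a,b,c,d) in dict(a=(250,320,125,240),b=(370,520,150,260)).items():
    pass
A=cv2.resize(C[120:240,245:325],None,fx=4,fy=4,interpolation=2);B=cv2.resize(C[80:260,365:515],None,fx=3,fy=2.6667,interpolation=2)
cv2.imwrite("pics/crop.png",np.hstack([A,B]))
E
```

```text
(281, 150) [0.61  0.305 0.064]
(293, 211) [0.452 0.269 0.065]
(350, 224) [0.421 0.126 0.064]
(473, 187) [ 0.513 -0.174  0.091]
(424, 244) [ 0.374 -0.058  0.061]
(427, 210) [ 0.437 -0.028  0.214]
(405, 216) [ 0.445 -0.015  0.048]
(414, 130) [ 0.644 -0.024  0.131]
(470, 95) [ 0.73  -0.159  0.141]
(600, 150) [ 0.606 -0.481  0.106]
empty [ 0.5034 -0.1571  0.0721] 522
p2 [ 0.5736 -0.0164  0.072 ] 472
p3 [ 0.6594 -0.1472  0.0729] 590
handle 141 [ 0.4395 -0.036   0.2157] [ 0.45119615 -0.02662224  0.22596853] [ 0.42905073 -0.05012958  0.19002246]
block 301 [ 0.37342692 -0.06294693  0.06127698] [ 0.35188594 -0.090685    0.05500788] [ 0.43395321 -0.03605405  0.06614383]
piston 571 [0.6147 0.3054 0.0613] 0.0708889973841646 axis 79.8 -0.049818107872701994 0.05265065608508326
spool 569 [0.452  0.2701 0.0605] 0.07111560621827254 axis 74.0 -0.05446622677637852 0.05488713644725091
```

View pics/crop.png

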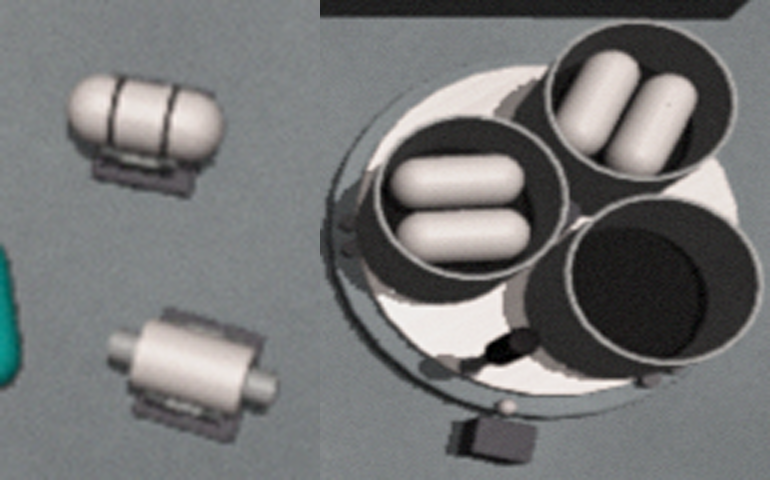

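The crop confirms it: the part at upper left has two black bands and hemispherical ends, so it is the piston. The lower part is the stemmed spool. The handle top is at px (425,209), and the carousel angle works out near 0.8 rad.

```bash
cat >> h.py <<'E'
def plan(xyz,yaw_deg=None):
    from scipy.spatial.transform import Rotation as Ro
    o=observe(); R=Ro.from_euler("xyz",o["tool_rot"])
    d=R.inv().apply(np.array(xyz)-o["tool_pos"]); s="travel %s"%d.round(4)
    if yaw_deg is not None:
        r=(R.inv()*Ro.from_euler("xyz",[180,0,yaw_deg],degrees=True)).as_rotvec(degrees=True); s+=" dr %s"%r.round(1)
    print(s)
E
python3 - <<'E'
from h import *
plan([.44,-.037,.26],130)
W=np.load("top0.npy");z=W[...,2];v,u=np.mgrid[0:400,0:640]
m=(np.hypot(u-473,v-187)<14)&(z>0);print("plate",np.percentile(z[m],[5,25,50,75,95]),m.sum())
m=(z>.058)&(z<.066)&(abs(u-424)<14)&(abs(v-244)<10);P=W[m];print(len(P),P.mean(0),np.percentile(P,[3,97],axis=0))
E
```

```text
travel [-0.4309 -0.4279 -0.0334] dr [-0.1  0.  32.5]
plate [0.08840576 0.09007506 0.09126488 0.0924372  0.09398155] 604
277 [ 0.37223512 -0.06316248  0.06144119] [[ 0.35442569 -0.08652486  0.05864452]
 [ 0.39029869 -0.04024843  0.06436011]]
```

arm_command(fingers=[-1,-1,-1,-1,-1,-1,-1,-1], travel=[[0,0,-0.033],[-0.431,-0.428,-0.033],[-0.431,-0.428,-0.033],[-0.431,-0.428,-0.033],[-0.431,-0.428,-0.033],[-0.431,-0.428,-0.033],[-0.431,-0.428,-0.033],[-0.431,-0.428,-0.033]], dr=[[0,0,0],[0,0,7],[0,0,14],[0,0,21],[0,0,28],[0,0,32.5],[0,0,32.5],[0,0,32.5]])

```text
time: 0.77
tool_pos: [0.2934, 0.2408, 0.2596]
tool_rot: [3.142, 0.0, 2.27]
contact_force: [1.3, 0.5, 0.2]
opening: 0.092
grip_force: 0.0
```

```bash
python3 - <<'E'
from h import *
plan([.44,-.037,.26],130)
E
```

```text
travel [-0.307  -0.0665 -0.0004] dr [0.  0.  0.1]
```

arm_command(fingers=[-1,-1,-1,-1,-1,-1,-1,-1], travel=[[-0.305,-0.066,0],[-0.305,-0.066,0],[-0.305,-0.066,0],[-0.305,-0.066,0],[-0.305,-0.066,0],[-0.305,-0.066,0],[-0.305,-0.066,0],[-0.305,-0.066,0]], dr=[[0,0,0],[0,0,0],[0,0,0],[0,0,0],[0,0,0],[0,0,0],[0,0,0],[0,0,0]])

```text
time: 1.43
tool_pos: [0.4403, -0.0373, 0.2593]
tool_rot: [-3.141, 0.001, 2.267]
contact_force: [-0.1, -0.1, 0.8]
opening: 0.0918
grip_force: 0.0
```

arm_command(fingers=[-1,-1], travel=[[0,0,0],[0,0,0]], dr=[[0,0,0],[0,0,0]])

```text
time: 1.6
tool_pos: [0.4388, -0.0341, 0.259]
tool_rot: [-3.141, -0.002, 2.267]
contact_force: [-0.6, 1.2, -0.4]
opening: 0.0916
grip_force: 0.0
```

```bash
python3 - <<'E'
from h import *
plan([.44,-.037,.186],130)
c=read_camera("wrist"); cv2.imwrite("pics/w1.png",c["color"])
E
```

```text
travel [-0.0032 -0.0009  0.073 ] dr [-0.  -0.1 -0.1]
```

View pics/w1.png

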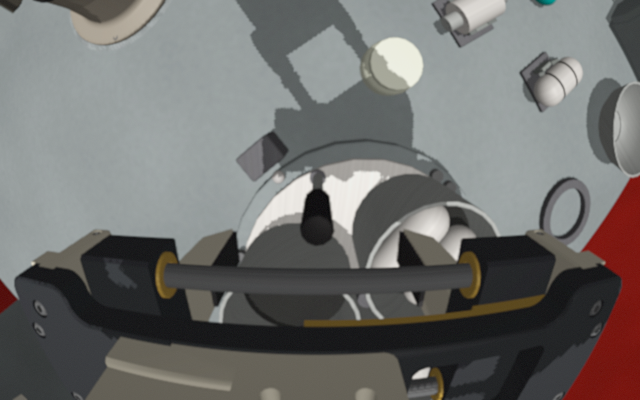

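The handle top is at (317,230), midway between the fingers at (215,260) and (425,260), so I'm descending and gripping.

arm_command(fingers=[-1,-1,-1,0.6,0.6,0.6,0.6,0.6], travel=[[-0.003,-0.001,0.035],[-0.003,-0.001,0.073],[-0.003,-0.001,0.073],[-0.003,-0.001,0.073],[-0.003,-0.001,0.073],[-0.003,-0.001,0.073],[-0.003,-0.001,0.073],[-0.003,-0.001,0.073]], dr=[[0,0,0],[0,0,0],[0,0,0],[0,0,0],[0,0,0],[0,0,0],[0,0,0],[0,0,0]], squeeze=25)

```text
time: 2.32
tool_pos: [0.4408, -0.0362, 0.188]
tool_rot: [3.14, 0.002, 2.27]
contact_force: [0.2, 0.1, -0.7]
opening: 0.0631
grip_force: 0.0
```

```bash
python3 - <<'E'
from h import *
C=np.array([.579,-.107]);o=observe();print(o["tool_pos"],o["opening"],o["grip_force"])
d=o["tool_pos"][:2]-C;a0=np.degrees(np.arctan2(d[1],d[0]));print(a0,np.hypot(*d))
for a in np.arange(150,106,-4):
    print(a,end=" ");plan([*(C+.155*np.array([np.cos(np.radians(a)),np.sin(np.radians(a))])),o["tool_pos"][2]])
E
```

```text
[ 0.44078825 -0.03623082  0.18804251] 0.06308420096951455 0.0
152.88598810220125 0.15527641342662904
150 travel [0.0026 0.0074 0.    ]
146 travel [0.0059 0.0177 0.    ]
142 travel [0.0085 0.0282 0.    ]
138 travel [0.0104 0.0388 0.    ]
134 travel [0.0115 0.0496 0.0001]
130 travel [0.0119 0.0604 0.0001]
126 travel [0.0115 0.0712 0.0001]
122 travel [0.0104 0.082  0.0001]
118 travel [0.0085 0.0926 0.0001]
114 travel [0.0058 0.1031 0.0002]
110 travel [0.0025 0.1134 0.0002]
```

arm_command(fingers=[1,1,1,1,1,1,1,1], travel=[[0,0,0],[0,0,0],[0,0,0],[0,0,0],[0,0,0],[0,0,0],[0,0,0],[0,0,0]], dr=[[0,0,0],[0,0,0],[0,0,0],[0,0,0],[0,0,0],[0,0,0],[0,0,0],[0,0,0]])

```text
time: 2.98
tool_pos: [0.44, -0.0363, 0.1867]
tool_rot: [-3.141, -0.0, 2.269]
contact_force: [-0.3, -0.3, 0.1]
opening: 0.0238
grip_force: 25.0
```

Gripped on 24 mm. I'm turning along the arc to about 122°.

arm_command(fingers=[1,1,1,1,1,1,1,1], travel=[[0.0026,0.0074,0],[0.0059,0.0177,0],[0.0085,0.0282,0],[0.0104,0.0388,0],[0.0115,0.0496,0],[0.0119,0.0604,0],[0.0115,0.0712,0],[0.0104,0.082,0]], dr=[[0,0,0],[0,0,0],[0,0,0],[0,0,0],[0,0,0],[0,0,0],[0,0,0],[0,0,0]])

```text
time: 3.65
tool_pos: [0.4946, 0.0253, 0.1861]
tool_rot: [-3.139, -0.004, 2.269]
contact_force: [-6.4, 1.1, 1.8]
opening: 0.0238
grip_force: 25.0
```

```bash
python3 - <<'E'
from h import *
C=np.array([.579,-.107]);o=observe();print(o["tool_pos"],o["opening"],o["grip_force"],o["contact_force"])
d=o["tool_pos"][:2]-C;a0=np.degrees(np.arctan2(d[1],d[0]));print(a0,np.hypot(*d))
for a in [118,115,112,110,109,108,107,106]:
    print(a,end=" ");plan([*(C+.155*np.array([np.cos(np.radians(a)),np.sin(np.radians(a))])),o["tool_pos"][2]])
c=read_camera("top"); cv2.imwrite("pics/t2.png",c["color"])
E
```

```text
[0.49462004 0.02533268 0.18613133] 0.02375022191986162 24.995964467525482 [-6.41837914  1.07946313  1.83416802]
122.52301221371532 0.15694558355093025
118 travel [-0.004   0.0118 -0.    ]
115 travel [-0.0059  0.0197 -0.0001]
112 travel [-0.0082  0.0275 -0.0001]
110 travel [-0.01    0.0326 -0.0001]
109 travel [-0.0109  0.0351 -0.0001]
108 travel [-0.0119  0.0376 -0.0002]
107 travel [-0.0129  0.0401 -0.0002]
106 travel [-0.014   0.0426 -0.0002]
```

arm_command(fingers=[1,1,1,1,1,1,1,1], travel=[[-0.003,0.008,0],[-0.004,0.0118,0],[-0.005,0.0158,0],[-0.0059,0.0197,0],[-0.007,0.0235,0],[-0.0082,0.0275,0],[-0.009,0.03,0],[-0.01,0.0326,0]], dr=[[0,0,0],[0,0,0],[0,0,0],[0,0,0],[0,0,0],[0,0,0],[0,0,0],[0,0,0]])

```text
time: 4.37
tool_pos: [0.5248, 0.0387, 0.1858]
tool_rot: [-3.137, -0.006, 2.269]
contact_force: [-7.3, 2.2, -0.3]
opening: 0.0236
grip_force: 25.0
```

arm_command(fingers=[1,1,1,1], travel=[[-0.001,0.0025,0],[-0.0019,0.005,0],[-0.0019,0.005,0],[-0.0019,0.005,0]], dr=[[0,0,0],[0,0,0],[0,0,0],[0,0,0]])

```text
time: 4.7
tool_pos: [0.5316, 0.0407, 0.1857]
tool_rot: [-3.14, -0.004, 2.269]
contact_force: [-2.8, 5.1, -2.7]
opening: 0.0235
grip_force: 25.0
```

```bash
cat > meas.py <<'E'
from h import *
import scipy.optimize as so
C=np.array([.579,-.107]);o=observe();print(o["tool_pos"],o["opening"],o["contact_force"],o["time"])
d=o["tool_pos"][:2]-C;print("handle ang",np.degrees(np.arctan2(d[1],d[0])),np.hypot(*d))
c=read_camera("top"); W=cloud(c); np.save("t.npy",W); cv2.imwrite("pics/t3.png",c["color"])
P=W[(W[...,2]>.166)&(W[...,2]<.178)&(np.hypot(W[...,0]-C[0],W[...,1]-C[1])<.18)][:,:2]
# joint fit: centre fixed + angle, three circles
def f(p):
    a=p[2]+np.array([0,2,4])*np.pi/3
    cs=np.stack([p[0]+.092*np.cos(a),p[1]+.092*np.sin(a)],-1)
    return np.min(abs(np.hypot(*(P[:,None]-cs).transpose(2,0,1))-.072),1)
best=min((so.least_squares(f,[*C,np.radians(a)],loss="soft_l1",f_scale=.002) for a in (155,165,175,185)),key=lambda r:r.cost)
print("fit",best.x[:2],np.degrees(best.x[2]),best.cost,len(P))
E
python3 meas.py
```

```text
[0.53157306 0.04065647 0.18573932] 0.023514635765091278 [-2.78730975  5.06316174 -2.67282449] 4.7
handle ang 107.80690611672637 0.15508626414746077
fit [ 0.57883801 -0.10663547] 168.34864574746766 0.0003451880548824987 380
```

View pics/t3.png

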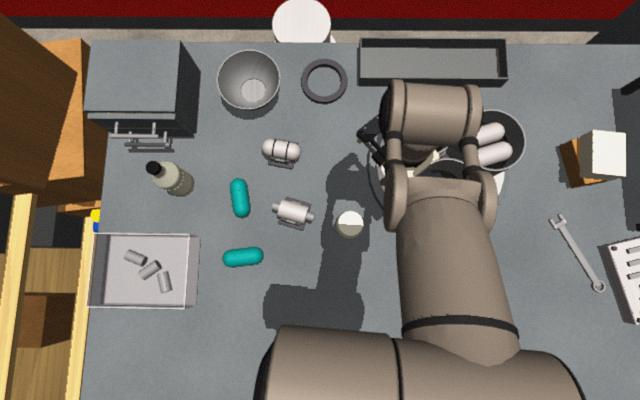

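The arm hides most of the carousel in this view. The handle sits at about 108°, where the detent should be, with little force on it. I'm releasing, rising and moving toward the piston.

arm_command(fingers=[-1,-1,-1,-1,-1,-1,-1,-1], travel=[[0,0,0],[0,0,0],[0,0,0],[0,0,0],[0,0,-0.03],[0,0,-0.07],[0,0,-0.09],[0,0,-0.09]], dr=[[0,0,0],[0,0,0],[0,0,0],[0,0,0],[0,0,0],[0,0,0],[0,0,0],[0,0,0]])

```text
time: 5.42
tool_pos: [0.535, 0.0393, 0.2822]
tool_rot: [3.134, 0.007, 2.269]
contact_force: [0.6, 0.3, -0.3]
opening: 0.0724
grip_force: 0.0
```

```bash
python3 - <<'E'
from h import *
print(observe()["contact_force"]);plan([.612,.305,.2],80)
E
```

```text
[ 0.60903478  0.29006431 -0.26764853]
travel [0.1545 0.2293 0.0828] dr [ 0.6  0.2 50. ]
```

arm_command(fingers=[-1,-1,-1,-1,-1,-1,-1,-1], travel=[[0.154,0.229,0],[0.154,0.229,0],[0.154,0.229,0.04],[0.154,0.229,0.08],[0.154,0.229,0.08],[0.154,0.229,0.08],[0.154,0.229,0.08],[0.154,0.229,0.08]], dr=[[0,0,7],[0,0,14],[0,0,21],[0,0,28],[0,0,35],[0,0,42],[0,0,49],[0,0,50]])

```text
time: 6.08
tool_pos: [0.6075, 0.3096, 0.1911]
tool_rot: [-3.136, 0.001, 1.394]
contact_force: [-0.5, -0.4, 0.2]
opening: 0.0917
grip_force: 0.0
```

arm_command(fingers=[-1,-1,-1], travel=[[0,0,0],[0,0,0],[0,0,0]], dr=[[0,0,0],[0,0,0],[0,0,0]])

```text
time: 6.33
tool_pos: [0.6092, 0.3036, 0.1973]
tool_rot: [3.141, 0.0, 1.397]
contact_force: [0.3, -0.7, -0.5]
opening: 0.0917
grip_force: 0.0
```

```bash
python3 meas.py; python3 - <<'E'
from h import *
plan([.612,.305,.1],80)
W=np.load("t.npy");z=W[...,2]
m=(np.hypot(W[...,0]-.489,W[...,1]+.088)<.05)&(z>.06)&(z<.14);print("plate",m.sum(),np.percentile(z[m],[10,50,90]) if m.any() else 0)
c=read_camera("wrist")
cv2.imwrite("pics/w2.png",np.vstack([cv2.imread("pics/t3.png")[80:260,350:650].repeat(1,0),c["color"][::2,::2][:200,:300]]) if 0 else c["color"])
E
```

```text
[0.60916889 0.30362321 0.19729817] 0.09165954100550568 [ 0.34067117 -0.6978274  -0.54360158] 6.3333
handle ang 85.79797263223804 0.41172998643459063
fit [ 0.57913917 -0.10713608] 168.06094520578674 0.0028495503911558735 1334
travel [0.002  0.0022 0.0978] dr [ 0.1 -0.   0. ]
plate 1250 [0.08905516 0.0912505  0.093442  ]
```

View pics/w2.png

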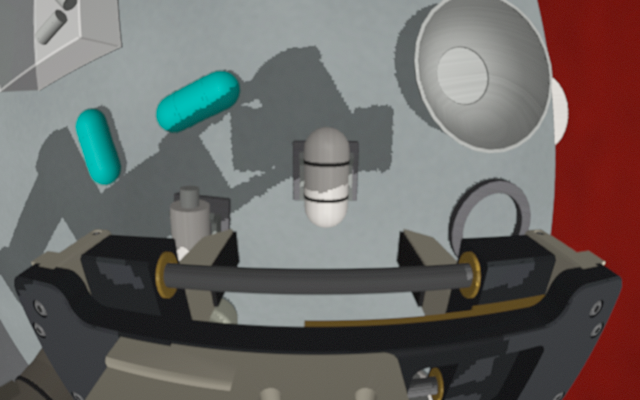

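The carousel fit gives 168.06° and the block is at 168.05°, so it is in the detent. The wrist view shows the piston at (326,178), aligned with the tool. I'll measure its centre from here.

```bash
python3 - <<'E'
from h import *
c=read_camera("wrist");z=c["z_map"];v,u=np.mgrid[0:400,0:640]
x=(u-c["cx"])/c["fx"];y=(v-c["cy"])/c["fy"];r=np.hypot(x,y)+1e-9;k=np.tan(r)/r
W=(np.stack([x*k*z,y*k*z,z],-1)-np.asarray(c["t"]))@np.asarray(c["R"])
print(W[178,326],W[320//2,390])
m=(W[...,2]>.055)&(W[...,2]<.09)&(abs(u-326)<35)&(v>120)&(v<232);P=W[m]
import scipy.optimize as so
def f(p):
    a=np.array([np.cos(p[2]),np.sin(p[2])]);d=P[:,:2]-p[:2];s=d@a;n=d@[-a[1],a[0]];e=np.maximum(abs(s)-.03,0)
    return np.sqrt(e**2+n**2+(P[:,2]-p[3])**2)-.023
r=so.least_squares(f,[.612,.305,1.39,.055],loss="soft_l1",f_scale=.002);print(r.x,np.degrees(r.x[2]),np.sqrt(np.mean(f(r.x)**2)),len(P))
x=r.x
plan([x[0],x[1],.052],np.degrees(x[2]))
W=np.load("t.npy");P=W[(W[...,2]>.05)&(W[...,2]<.09)&(np.hypot(W[...,0]-.612,W[...,1]-.305)<.07)]
if len(P)>100: print(so.least_squares(f,r.x,loss="soft_l1",f_scale=.002).x,len(P))
W=np.load("top0.npy");P=W[(W[...,2]>.05)&(W[...,2]<.09)&(np.hypot(W[...,0]-.612,W[...,1]-.305)<.07)]
print(so.least_squares(f,r.x,loss="soft_l1",f_scale=.002).x,len(P))
E
```

```text
[0.61980429 0.31161146 0.06438867] [ 0.69781346  0.30499769 -0.00264844]
[0.61936652 0.30663372 1.38924825 0.0418212 ] 79.59806113830666 0.0006336790530365726 3274
travel [0.0048 0.009  0.1461] dr [ 0.1 -0.   0.4]
[0.61801883 0.30645213 1.38655627 0.04327109] 571
```

```bash
python3 - <<'E'
from h import *
import scipy.optimize as so
t=read_camera("top");cam=-np.asarray(t["R"]).T@np.asarray(t["t"])
W=np.load("top0.npy")
w=read_camera("wrist");z=w["z_map"];v,u=np.mgrid[0:400,0:640]
x=(u-w["cx"])/w["fx"];y=(v-w["cy"])/w["fy"];r=np.hypot(x,y)+1e-9;k=np.tan(r)/r
V=(np.stack([x*k*z,y*k*z,z],-1)-np.asarray(w["t"]))@np.asarray(w["R"])
camw=-np.asarray(w["R"]).T@np.asarray(w["t"]); print(cam,camw)
for c,Q in ((cam,W),(camw,V)):
    P0=Q[(Q[...,2]>.045)&(Q[...,2]<.09)&(np.hypot(Q[...,0]-.615,Q[...,1]-.305)<.065)]
    def f(p):
        d3=P0-c; P=P0-d3/np.linalg.norm(d3,axis=1)[:,None]*p[3]
        a=np.array([np.cos(p[2]),np.sin(p[2])]);d=P[:,:2]-p[:2];s=d@a;n=d@[-a[1],a[0]];e=np.maximum(abs(s)-.03,0)
        return np.sqrt(e**2+n**2+(P[:,2]-.055)**2)-.023
    r=so.least_squares(f,[.615,.305,1.39,.01],loss="soft_l1",f_scale=.002);print(r.x.round(4),np.sqrt(np.mean(f(r.x)**2)),len(P0))
E
```

```text
[0.31749247 0.18428161 1.03740417] [0.62288957 0.37808098 0.35408906]
[0.6145 0.3052 1.3859 0.0125] 0.0014956110990467957 613
[0.6193 0.3089 1.3921 0.014 ] 0.0008819442941495842 3985
```

```bash
python3 - <<'E'
from h import *
plan([.617,.307,.0495],79.7)
E
```

```text
travel [0.0044 0.0069 0.1483] dr [ 0.1 -0.   0.3]
```

arm_command(fingers=[-1,-1,-1,-1,-1,-1,-1,-1], travel=[[0.004,0.007,0.03],[0.004,0.007,0.06],[0.004,0.007,0.09],[0.004,0.007,0.12],[0.004,0.007,0.14],[0.004,0.007,0.148],[0.004,0.007,0.148],[0.004,0.007,0.148]], dr=[[0,0,0],[0,0,0],[0,0,0],[0,0,0],[0,0,0],[0,0,0],[0,0,0],[0,0,0]], squeeze=30)

```text
time: 7.25
tool_pos: [0.6172, 0.3075, 0.0499]
tool_rot: [3.14, -0.001, 1.397]
contact_force: [0.4, -0.4, 0.3]
opening: 0.0918
grip_force: 0.0
```

arm_command(fingers=[1,1,1,1,1,1,1,1], travel=[[0,0,0],[0,0,0],[0,0,0],[0,0,0],[0,0,0],[0,0,0],[0,0,0],[0,0,0]], dr=[[0,0,0],[0,0,0],[0,0,0],[0,0,0],[0,0,0],[0,0,0],[0,0,0],[0,0,0]])

```text
time: 7.92
tool_pos: [0.6188, 0.3071, 0.0491]
tool_rot: [3.136, -0.001, 1.397]
contact_force: [4.9, -0.8, -5.2]
opening: 0.0433
grip_force: 29.0
```

arm_command(fingers=[1,1,1], travel=[[0,0,0],[0,0,0],[0,0,0]], dr=[[0,0,0],[0,0,0],[0,0,0]])

```text
time: 8.17
tool_pos: [0.6188, 0.3071, 0.049]
tool_rot: [3.137, -0.001, 1.396]
contact_force: [7.6, -0.5, -3.9]
opening: 0.0433
grip_force: 28.9
```

The opening reads 43.3 mm, less than the 46 mm diameter, so the pads closed above the piston's axis. That agrees with the depth fit, which put the axis at about 0.042 rather than 0.055. I'm opening, going 12 mm lower and gripping again.

arm_command(fingers=[-1,-1,-1,-1,-1,-1,-1,-1], travel=[[0,0,0],[0,0,0],[0,0,0],[0,0,0],[0.0,0.001,0.006],[0,0.001,0.012],[0,0.001,0.012],[0,0.001,0.012]], dr=[[0,0,0],[0,0,0],[0,0,0],[0,0,0],[0,0,0],[0,0,0],[0,0,0],[0,0,0]])

```text
time: 8.83
tool_pos: [0.6169, 0.3072, 0.0357]
tool_rot: [-3.14, 0.001, 1.397]
contact_force: [-0.1, 0.0, 0.7]
opening: 0.0897
grip_force: 0.0
```

```bash
python3 - <<'E'
from h import *
import scipy.optimize as so
print(observe())
w=read_camera("wrist");z=w["z_map"];v,u=np.mgrid[0:400,0:640]
x=(u-w["cx"])/w["fx"];y=(v-w["cy"])/w["fy"];r=np.hypot(x,y)+1e-9;k=np.tan(r)/r
V=(np.stack([x*k*z,y*k*z,z],-1)-np.asarray(w["t"]))@np.asarray(w["R"])
P=V[(V[...,2]>.045)&(V[...,2]<.09)&(np.hypot(V[...,0]-.63,V[...,1]-.345)<.03)]
print(len(P),P[:,2].max(), np.percentile(P[:,2],98), P.mean(0))
B=V[(v<60)&(u>150)&(u<400)];print("bench",np.median(B[:,2]))
cv2.imwrite("pics/w3.png",w["color"])
E
```

```text
{'time': 8.8333, 'qpos': array([3.50868282e-01, 8.17784304e-01, 1.22888110e+00, 1.21874858e-04,
       1.09669533e+00, 5.24665370e-01]), 'qvel': array([-0.00137153, -0.01071897, -0.01230511, -0.00157941,  0.00371855,
       -0.00040775]), 'joint_efforts': array([-1.05867060e-02, -6.23872447e+01, -2.19294351e+01,  7.65504828e-02,
       -2.94278772e-02, -1.17498992e-03]), 'tool_pos': array([0.61690056, 0.30718691, 0.03574647]), 'tool_rot': array([-3.14000813e+00,  7.91910681e-04,  1.39694413e+00]), 'contact_force': array([-0.08236553,  0.01271942,  0.72661643]), 'torque': array([-0.10130188,  0.06472879, -0.0359498 ]), 'grip_force': 0.0, 'opening': 0.0897336643040237}
7318 0.06683270084844704 0.0653512450625088 [0.6255132  0.33833498 0.05920105]
bench -0.0019634084927985093
```

View pics/w3.png

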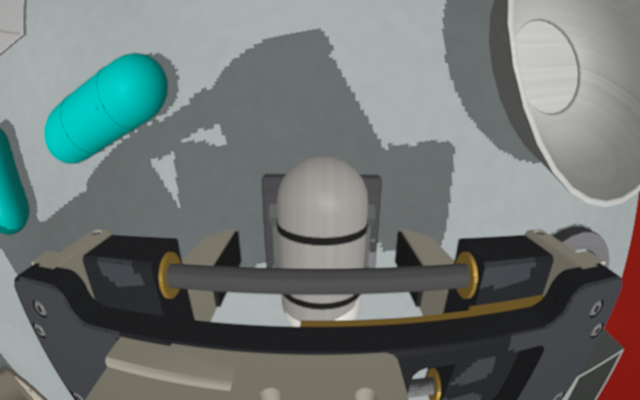

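The piston is still in its saddle at (322,235), its top is at about 0.066, and the tool is centred on it. I'm gripping now.

arm_command(fingers=[1,1,1,1,1,1,1,1], travel=[[0,0.001,0],[0,0.001,0],[0,0.001,0],[0,0.001,0],[0,0.001,0],[0,0.001,0],[0,0.001,0],[0,0.001,0]], dr=[[0,0,0],[0,0,0],[0,0,0],[0,0,0],[0,0,0],[0,0,0],[0,0,0],[0,0,0]])

```text
time: 9.55
tool_pos: [0.6189, 0.3071, 0.0368]
tool_rot: [3.141, -0.0, 1.397]
contact_force: [1.7, -0.1, 0.6]
opening: 0.0453
grip_force: 30.0
```

arm_command(fingers=[1,1,1], travel=[[0,0,0],[0,0,0],[0,0,0]], dr=[[0,0,0],[0,0,0],[0,0,0]])

```text
time: 9.8
tool_pos: [0.6189, 0.3071, 0.0368]
tool_rot: [3.141, -0.0, 1.397]
contact_force: [3.2, -0.0, -1.0]
opening: 0.0456
grip_force: 30.0
```

arm_command(fingers=[1,1,1,1,1,1,1,1], travel=[[0,-0.001,-0.01],[0,-0.001,-0.03],[0,-0.001,-0.06],[0,-0.001,-0.09],[0,-0.001,-0.13],[0,-0.001,-0.17],[0,-0.001,-0.2],[0,-0.001,-0.21]], dr=[[0,0,0],[0,0,0],[0,0,0],[0,0,0],[0,0,0],[0,0,0],[0,0,0],[0,0,0]])

```text
time: 10.47
tool_pos: [0.6184, 0.308, 0.2526]
tool_rot: [3.135, -0.004, 1.397]
contact_force: [0.4, 0.7, -3.0]
opening: 0.0449
grip_force: 30.0
```

arm_command(fingers=[1,1,1], travel=[[0,0,0],[0,0,0],[0,0,0]], dr=[[0,0,0],[0,0,0],[0,0,0]])

```text
time: 10.72
tool_pos: [0.6162, 0.3069, 0.243]
tool_rot: [-3.136, 0.003, 1.397]
contact_force: [0.1, -0.9, -4.3]
opening: 0.0453
grip_force: 30.0
```

```bash
python3 - <<'E'
from h import *
o=observe();print(o["contact_force"],o["opening"])
C=np.array([.579,-.107]);a=np.radians(168.05);p=C+.092*np.array([np.cos(a),np.sin(a)]);print(p)
plan([*p,.245],79.7)
w=read_camera("wrist");cv2.imwrite("pics/w4.png",w["color"])
W=np.load("t.npy");z=W[...,2];d=np.hypot(W[...,0]-p[0],W[...,1]-p[1])
m=(d>.066)&(d<.078)&(z>.15);print("rim z",np.percentile(z[m],[50,80,95]))
E
```

```text
[ 0.13826056 -0.9161738  -4.25089792] 0.04534843549882168
[ 0.48899376 -0.08795066]
travel [-0.4109 -0.057  -0.0005] dr [-0.3  0.2  0.3]
rim z [0.16846533 0.17148627 0.17295418]
```

View pics/w4.png

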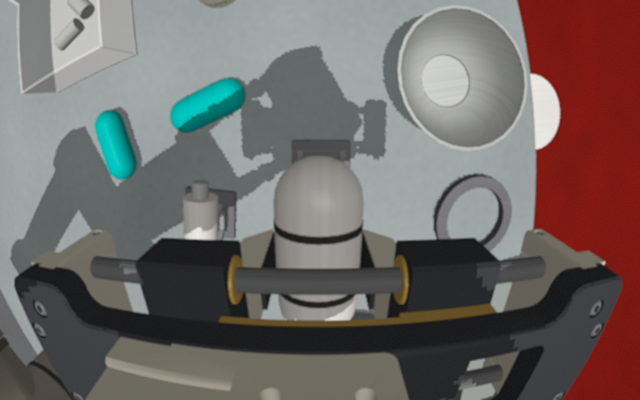

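The piston is held level at (319,235), with a load of about 4 N. The straight path crosses the handle, so I'm raising to 0.29 for the transfer.

arm_command(fingers=[1,1,1,1,1,1,1,1], travel=[[-0.01,-0.001,-0.025],[-0.03,-0.004,-0.05],[-0.06,-0.008,-0.05],[-0.09,-0.012,-0.05],[-0.125,-0.017,-0.05],[-0.16,-0.022,-0.05],[-0.195,-0.027,-0.05],[-0.23,-0.032,-0.05]], dr=[[0,0,0],[0,0,0],[0,0,0],[0,0,0],[0,0,0],[0,0,0],[0,0,0],[0,0,0]])

```text
time: 11.43
tool_pos: [0.5446, 0.0849, 0.2945]
tool_rot: [-3.138, 0.001, 1.397]
contact_force: [0.8, -1.2, -2.4]
opening: 0.0453
grip_force: 30.0
```

arm_command(fingers=[1,1,1,1,1,1,1,1], travel=[[-0.035,-0.005,0],[-0.07,-0.01,0],[-0.1,-0.014,0],[-0.13,-0.018,0],[-0.155,-0.021,0],[-0.17,-0.024,0],[-0.18,-0.025,0],[-0.18,-0.025,0]], dr=[[0,0,0],[0,0,0],[0,0,0],[0,0,0],[0,0,0],[0,0,0],[0,0,0],[0,0,0]])

```text
time: 12.1
tool_pos: [0.4896, -0.088, 0.2954]
tool_rot: [-3.139, -0.0, 1.395]
contact_force: [-1.0, 1.4, -1.9]
opening: 0.0452
grip_force: 30.0
```

arm_command(fingers=[1,1,1], travel=[[0,0,0],[0,0,0],[0,0,0]], dr=[[0,0,0],[0,0,0],[0,0,0]])

```text
time: 12.35
tool_pos: [0.4907, -0.0856, 0.2964]
tool_rot: [-3.141, -0.001, 1.398]
contact_force: [0.2, -0.3, -2.9]
opening: 0.0454
grip_force: 30.0
```

```bash
python3 - <<'E'
from h import *
o=observe();print(o["contact_force"],o["torque"],o["opening"],o["tool_pos"])
plan([.489,-.088,.17],79.7)
w=read_camera("wrist");cv2.imwrite("pics/w5.png",w["color"])
E
```

```text
[ 0.20068999 -0.29294645 -2.86787655] [-0.125121    0.06437365 -0.02214017] 0.04537290109595209 [ 0.490659   -0.08558242  0.29638612]
travel [-0.0027 -0.0012  0.1264] dr [-0.  -0.   0.4]
```

View pics/w5.png

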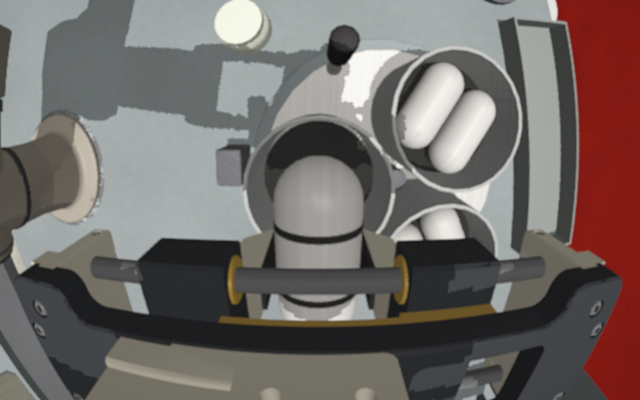

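The pot spans columns 245–392 and the piston is at column 319, so it is centred. I'm descending into the mouth, then feeling for the plate.

arm_command(fingers=[1,1,1,1,1,1,1,1], travel=[[-0.0027,-0.001,0.01],[-0.0027,-0.001,0.03],[-0.0027,-0.001,0.055],[-0.0027,-0.001,0.08],[-0.0027,-0.001,0.105],[-0.0027,-0.001,0.125],[-0.0027,-0.001,0.14],[-0.0027,-0.001,0.144]], dr=[[0,0,0],[0,0,0],[0,0,0],[0,0,0],[0,0,0],[0,0,0],[0,0,0],[0,0,0]])

```text
time: 13.07
tool_pos: [0.4878, -0.0879, 0.1502]
tool_rot: [-3.137, -0.001, 1.398]
contact_force: [-0.2, -0.8, -3.0]
opening: 0.0451
grip_force: 30.0
```

arm_command(fingers=[1,1,1,1], travel=[[0,0,0],[0,0,0],[0,0,0],[0,0,0]], dr=[[0,0,0],[0,0,0],[0,0,0],[0,0,0]])

```text
time: 13.4
tool_pos: [0.4897, -0.0893, 0.1539]
tool_rot: [3.139, 0.0, 1.397]
contact_force: [-0.3, 0.4, -3.3]
opening: 0.0452
grip_force: 30.0
```

arm_command(fingers=[1,1,1,1,1,1,1,1], travel=[[0,0,0.003],[0,0,0.006],[0,0,0.009],[0,0,0.012],[0,0,0.015],[0,0,0.018],[0,0,0.02],[0,0,0.02]], dr=[[0,0,0],[0,0,0],[0,0,0],[0,0,0],[0,0,0],[0,0,0],[0,0,0],[0,0,0]])

```text
time: 14.07
tool_pos: [0.4887, -0.089, 0.1321]
tool_rot: [-3.141, -0.0, 1.397]
contact_force: [0.8, 0.1, -3.3]
opening: 0.0453
grip_force: 30.0
```

arm_command(fingers=[1,1,1,1,1,1,1,1], travel=[[0,0,0.003],[0,0,0.006],[0,0,0.009],[0,0,0.012],[0,0,0.014],[0,0,0.015],[0,0,0.015],[0,0,0.015]], dr=[[0,0,0],[0,0,0],[0,0,0],[0,0,0],[0,0,0],[0,0,0],[0,0,0],[0,0,0]])

```text
time: 14.73
tool_pos: [0.489, -0.0891, 0.1177]
tool_rot: [3.142, -0.0, 1.397]
contact_force: [-0.6, -0.2, -4.0]
opening: 0.0452
grip_force: 30.0
```

Next I'm stepping down slowly, a few mm per call.

arm_command(fingers=[1,1,1,1,1,1,1], travel=[[0,0,0.001],[0,0,0.002],[0,0,0.003],[0,0,0.004],[0,0,0.005],[0,0,0.005],[0,0,0.005]], dr=[[0,0,0],[0,0,0],[0,0,0],[0,0,0],[0,0,0],[0,0,0],[0,0,0]])

```text
time: 15.32
tool_pos: [0.4889, -0.0891, 0.1126]
tool_rot: [-3.141, -0.0, 1.397]
contact_force: [0.5, -0.3, -2.8]
opening: 0.0453
grip_force: 30.0
```

arm_command(fingers=[1,1,1,1,1], travel=[[0,0,0.001],[0,0,0.002],[0,0,0.002],[0,0,0.002],[0,0,0.002]], dr=[[0,0,0],[0,0,0],[0,0,0],[0,0,0],[0,0,0]])

```text
time: 15.73
tool_pos: [0.489, -0.0891, 0.1107]
tool_rot: [3.142, -0.0, 1.397]
contact_force: [0.2, 0.6, -3.4]
opening: 0.0451
grip_force: 30.0
```

```bash
python3 - <<'E'
from h import *
o=observe();print(o["contact_force"],o["torque"],o["opening"],o["tool_pos"])
E
```

```text
[ 0.23098945  0.61312484 -3.37310697] [-0.13235788  0.05197745 -0.00325467] 0.04512545787968676 [ 0.48897398 -0.08912053  0.1107036 ]
```

arm_command(fingers=[1,1,1,1], travel=[[0,0,0.001],[0,0,0.002],[0,0,0.002],[0,0,0.002]], dr=[[0,0,0],[0,0,0],[0,0,0],[0,0,0]])

```text
time: 16.07
tool_pos: [0.4889, -0.0891, 0.1086]
tool_rot: [-3.141, -0.0, 1.397]
contact_force: [0.9, -0.8, -4.1]
opening: 0.0452
grip_force: 30.0
```

arm_command(fingers=[1], travel=[[0,0,0]], dr=[[0,0,0]])

```text
time: 16.15
tool_pos: [0.489, -0.0891, 0.1087]
tool_rot: [-3.142, -0.0, 1.397]
contact_force: [0.1, 0.6, -4.2]
opening: 0.0454
grip_force: 30.0
```

arm_command(fingers=[1], travel=[[0,0,0]], dr=[[0,0,0]])

```text
time: 16.23
tool_pos: [0.489, -0.0891, 0.1087]
tool_rot: [3.142, -0.0, 1.397]
contact_force: [-0.1, -0.0, -3.2]
opening: 0.0451
grip_force: 30.0
```

arm_command(fingers=[1,1,1], travel=[[0,0,0.001],[0,0,0.0015],[0,0,0.0015]], dr=[[0,0,0],[0,0,0],[0,0,0]])

```text
time: 16.48
tool_pos: [0.4891, -0.0891, 0.1072]
tool_rot: [3.141, -0.0, 1.397]
contact_force: [0.2, 0.3, -2.0]
opening: 0.0454
grip_force: 30.0
```

arm_command(fingers=[1], travel=[[0,0,0]], dr=[[0,0,0]])

```text
time: 16.57
tool_pos: [0.4891, -0.0892, 0.1073]
tool_rot: [3.141, -0.0, 1.397]
contact_force: [-0.2, -0.5, -2.2]
opening: 0.0449
grip_force: 30.0
```

arm_command(fingers=[1], travel=[[0,0,0]], dr=[[0,0,0]])

```text
time: 16.65
tool_pos: [0.4891, -0.0892, 0.1073]
tool_rot: [3.141, -0.0, 1.397]
contact_force: [-0.1, -0.1, -1.1]
opening: 0.0457
grip_force: 30.0
```

```bash
python3 - <<'E'
from h import *
W=np.load("t.npy");z=W[...,2];d=np.hypot(W[...,0]-.489,W[...,1]+.088)
C=np.array([.579,-.107])
# bias checks: rims of all pots (tops), carousel plate, loaded pistons' tops, tub top (.065)
for n,(x,y,r) in dict(tub=(.42,.126,.025)).items():
    m=np.hypot(W[...,0]-x,W[...,1]-y)<r; print(n,np.median(z[m]))
m=(d<.058)&(z>.06)&(z<.14);Q=W[m];A=np.c_[Q[:,:2]-[.489,-.088],np.ones(len(Q))];print("plate plane",np.linalg.lstsq(A,Q[:,2],rcond=None)[0],len(Q))
w=read_camera("wrist");cv2.imwrite("pics/w6.png",w["color"])
E
```

```text
tub 0.06445192516416154
plate plane [0.00013318 0.000584   0.09125533] 1567
```

The force has dropped from about -3.5 to -1.8 N, right where contact with the plate was predicted (TCP about 0.1085). One more millimetre should check the spring rate.

arm_command(fingers=[1,1,1], travel=[[0,0,0.0005],[0,0,0.001],[0,0,0.001]], dr=[[0,0,0],[0,0,0],[0,0,0]])

```text
time: 16.95
tool_pos: [0.4891, -0.0892, 0.1065]
tool_rot: [3.141, 0.0, 1.397]
contact_force: [-0.4, -0.2, 0.8]
opening: 0.0453
grip_force: 30.0
```

arm_command(fingers=[1], travel=[[0,0,0]], dr=[[0,0,0]])

```text
time: 17.03
tool_pos: [0.4891, -0.0892, 0.1065]
tool_rot: [3.141, -0.0, 1.397]
contact_force: [0.5, -0.5, 0.5]
opening: 0.045
grip_force: 30.0
```

arm_command(fingers=[1], travel=[[0,0,0]], dr=[[0,0,0]])

```text
time: 17.12
tool_pos: [0.4891, -0.0891, 0.1064]
tool_rot: [3.141, -0.0, 1.397]
contact_force: [0.3, -0.2, 0.9]
opening: 0.0455
grip_force: 30.0
```

arm_command(fingers=[1], travel=[[0,0,0]], dr=[[0,0,0]])

```text
time: 17.2
tool_pos: [0.4891, -0.0891, 0.1064]
tool_rot: [3.141, -0.0, 1.397]
contact_force: [-0.6, 0.2, 1.6]
opening: 0.0454
grip_force: 30.0
```

Contact is soft, with a net force of about +1 N beyond the piston's weight, so it is resting on the cushion. I'm easing up 0.5 mm, opening just enough, then lifting out.

arm_command(fingers=[1,1,0.1,-0.1,-0.25,-0.25,-0.25,-0.25], travel=[[0,0,-0.0005],[0,0,-0.0005],[0,0,-0.0005],[0,0,-0.0005],[0,0,-0.0005],[0,0,-0.0005],[0,0,-0.0005],[0,0,-0.0005]], dr=[[0,0,0],[0,0,0],[0,0,0],[0,0,0],[0,0,0],[0,0,0],[0,0,0],[0,0,0]])

```text
time: 17.87
tool_pos: [0.4889, -0.0891, 0.1067]
tool_rot: [3.142, -0.0, 1.397]
contact_force: [0.3, 0.2, -0.7]
opening: 0.0574
grip_force: 0.0
```

```bash
python3 - <<'E'
from h import *
o=observe();print(o["contact_force"],o["torque"],o["opening"],o["tool_pos"],o["grip_force"])
E
```

```text
[ 0.30473848  0.2473971  -0.69638412] [-0.05006573  0.13811702 -0.00834858] 0.057367937025402514 [ 0.48894854 -0.0891041   0.10672012] 0.0
```

arm_command(fingers=[-0.25,-0.25,-0.25,-0.25,-0.25,-0.25,-0.25,-0.25], travel=[[0,0,-0.005],[0,0,-0.015],[0,0,-0.03],[0,0,-0.05],[0,0,-0.08],[0,0,-0.11],[0,0,-0.15],[0,0,-0.18]], dr=[[0,0,0],[0,0,0],[0,0,0],[0,0,0],[0,0,0],[0,0,0],[0,0,0],[0,0,0]])

```text
time: 18.53
tool_pos: [0.489, -0.0891, 0.29]
tool_rot: [3.139, 0.0, 1.397]
contact_force: [0.7, -0.9, -0.3]
opening: 0.0571
grip_force: 0.0
```

arm_command(fingers=[-0.25,-0.25,-0.25,-0.25,-0.25,-0.25,-0.25,-0.25], travel=[[0.03,0,0],[0.06,0,0],[0.1,0,0],[0.14,0,0],[0.18,0,0],[0.22,0,0],[0.25,0,0],[0.25,0,0]], dr=[[0,0,0],[0,0,0],[0,0,0],[0,0,0],[0,0,0],[0,0,0],[0,0,0],[0,0,0]])

```text
time: 19.2
tool_pos: [0.5321, 0.1623, 0.2867]
tool_rot: [-3.141, -0.002, 1.402]
contact_force: [-1.3, 0.2, 0.1]
opening: 0.0573
grip_force: 0.0
```

```bash
python3 meas.py; python3 - <<'E'
import cv2
cv2.imwrite("pics/t4.png",cv2.resize(cv2.imread("pics/t3.png")[70:270,140:540],None,fx=2,fy=2))
E
```

```text
[0.53212658 0.16230699 0.28671562] 0.05725416919474395 [-1.29047154  0.23947921  0.0575366 ] 19.2
handle ang 99.87353456846314 0.2733557575468864
fit [ 0.57910431 -0.10687734] 168.09001811327389 0.0024744342913594953 1035
```

View pics/t4.png

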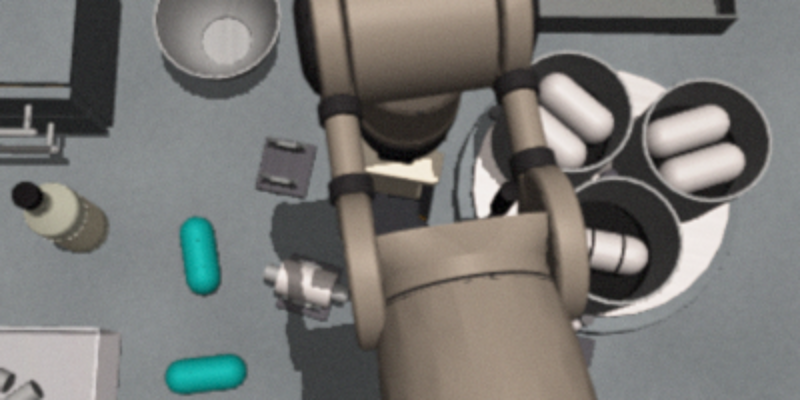

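The banded piston lies in the pot at the station, at (615,252) in the crop. The piston's saddle is empty, the spool is still in its own, and the carousel is at 168.09°, in its detent. Handing in.

```bash
python3 -c "
from cell import *
print(hand_in())"
```

```text
the job is handed in; nothing more can be done
None
```

The carousel is in its detent, the piston was set down softly on the cushion in the empty pot and released, the spool, tub and bottle were never touched, and the job is handed in at about 19 s; the first grip closed too high because the piston's axis sat near 43 mm, not the stated 55 mm, so I re-gripped it in its saddle.

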